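# Spring check of a fan-belt tensioner with a trailing hand

### The job

Check the spring of the belt tensioner on the fan-drive stand: first press the orange trailing hand gently down by its knob until it meets the arm (zero), then press straight down on the idler wheel with shut fingers and hold a steady 15 N (within 1.5 N, never above 18 N) for two seconds. Ease the arm gently back up to its stop without letting it snap, and leave the trailing hand standing at the deflection that the 15 N gave; leave the other things on the table where they are.

Things in the scene. Friction and masses are not known exactly. Their poses are not given: they have to be found in the camera images.
- stand: Fixed stand of a fan belt drive, belt off: navy board 210 x 380 x 18 mm, aluminium back plate 330 mm wide, its top 190 mm above the table. Origin on the table, below the pivot axis. +x is the front, where arm, scale and hand lie (the plate's front face is at x = -18 mm); +y points to the idler's side, -y to the scale's side; z up.
- scale_zero (a point): Middle of the red zero tick of the scale, 139 mm from the pivot axis. The scale is a white arc on the back plate round the pivot: a tick every 0.05 rad from the red one at 0 upward to 0.55 rad, every second one long.
- pivot (a point): The common pivot of the sprung arm and the trailing hand, 20 mm in front of the stand's origin and 150 mm above the table; the pivot axis runs along the stand's x.
- tension_arm (a joint): Sprung arm (grey beam with the idler, at its far end a blue cylinder weight 40 mm across; thin black needle on the scale's side), rad: 0 = held up by its spring against its stop, grows as the idler is pressed down (needle rises), end stop 0.56. Idler centre 130 mm from the pivot axis, 0.22 rad above level at 0. Pressed there it yields first at 1 to 13 N, then 1 mm per 0.25 N.
- idler: Black idler wheel, 60 mm across, 28 mm wide, turning freely on the arm, axle along the stand's x. Origin at its centre, 28 mm in front of the stand's origin; it is pressed on top of its rim, 30 mm straight above. The blue weight behind it has an unknown mass (0.15 to 0.8 kg) that helps the pressing, so the arm angle that 15 N gives is unknown too: 0.05 to 0.45 rad.
- max_hand (a joint): Orange trailing hand (needle about 125 mm long over the scale), rad on the same scale: 0 = at the red tick, touching the lug of the arm at rest. That lug pushes it up when the arm is pressed; then it stays there by friction (about 1 N at its knob). At the start it shows an old reading, 0.48 to 0.53. Pressed down by its knob it comes back, and stops hard at the lug.
- press_knob: Orange roller knob across the trailing hand, free to spin, 20 mm in diameter, 34 mm long along the stand's x, to press the hand down by. Origin at its centre; the top of the bar is 10 mm above. It is 86 mm from the pivot axis; with the hand at 0 it lies 76 mm to the scale's side of the pivot and 17 mm below it, with the hand at 0.5 it lies 82 mm to the side and 25 mm above it.
- spare_idler: Bystander: black spare wheel, 60 mm across, 28 mm high, lying on the front of the stand's board. Origin under its centre.
- wrench: Bystander: 150 mm steel wrench lying on the front of the stand's board. Origin under its middle.
- ashtray: Bystander: glass bowl, 110 mm across, 35 mm high. Origin under its centre.
- sweets_bowl: Bystander: glass bowl with wrapped sweets, 170 mm across, about 75 mm high. Origin under its centre.
- remote: Bystander: white remote control 150 x 45 x 18 mm. Origin under its centre.
- elbow: Bystander: copper pipe elbow, 28 mm thick, about 65 mm legs. Origin on the table near its corner.

How it is judged:
On the way, in this order (a step that is already met when the one before it is completed fails the run):
1. the trailing hand is brought back down to the arm (zero) (value of joint max_hand below 0.035 rad and value of joint tension_arm below 0.02 rad), for 0.2 s.
2. the fingers press the idler with 13.5 to 16.5 N, steadily, for one and a half seconds (contact force between the fingers and idler between 13.5 and 16.5 N), for 1.5 s.
3. the arm is back at its upper stop and the trailing hand has stayed at the reading (value of joint tension_arm below 0.02 rad and value of joint max_hand above 0.03 rad), for 0.2 s.
At the end, for the whole second after the job is handed in: The arm is back at its upper stop (within 0.02 rad), the trailing hand stands still at the reading that the 15 N gave (between 0.03 and 0.56 rad), and nothing is touched (all of step 3 and value of joint max_hand below 0.56 rad and velocity of joint each of max_hand, tension_arm below 0.05 rad/s).
It fails at once if the idler is pressed with more than 18.5 N, which spoils the reading (contact force between the fingers and idler above 18.5 N).
It fails at once if the trailing hand is pressed with more than 20 N (contact force between the fingers and press_knob above 20 N).
It fails at once if the arm snaps back (faster than 1.5 rad/s) (velocity of joint tension_arm below -1.5 rad/s).
It fails at once if another thing on the table is moved by more than 30 mm (distance of any of spare_idler, wrench, ashtray, sweets_bowl, remote, elbow from where it was at the start of the episode above 0.03 m).
It also fails if it takes over 58 s, if anything falls off the work surface, if the arm or the gripper's body presses on something with over 40 N, if the wrist force passes 120 N, or if a joint passes its speed limit or range.

### The arm

A 6-joint arm with a two-finger parallel gripper is mounted at the origin on the work surface. World frame = base frame: x ahead of the robot, y to its left, z up, the work surface at z = 0. Lengths are in m, angles in rad, forces in N, time in s.
With the tool pointing down it reaches from about 0.425 to 0.95 m from the base axis. Payload 14.7 kg.
Tool frame: the origin (TCP) lies midway between the tips of the shut fingers; the grasp point (between the pads) lies 19 mm behind it; z points along the fingers, y is the direction in which the jaws open and shut (so a half turn about z gives the same grasp; the last joint's range is limited). The gripper opens to 85 mm and grips with 20 to 120 N. Pads are 22 mm wide; open, the fingers measure 114 mm over their backs; the gripper's body (76 mm by 85 mm) begins 54 mm behind the grasp point. The pads swing forward as they close: fully open they stand 13 mm farther back than shut.
Start: joints at [1.153, 0.48, 1.596, -0, 1.065, -0.047], TCP at [0.236, 0.606, 0.231] pointing down, gripper open.
Joint ranges: [-2.75, 2.75], [-0.82, 2.05], [0.23, 2.67], [-1.56, 4.7], [0.09, 2.69], [-2.92, 2.92]. Speed limits (rad/s): [1.89, 1.89, 2.39, 3.01, 3.01, 3.01].

### API

Orientations are given as a unit quaternion [w, x, y, z].
In Python, from bench import manip gives the robot as it stands. The module is installed in compiled form; this text tells all that it offers.
- The arm moves only by the shell command python3 -m inch 'ROWS' [FORCE]. ROWS is text: rows parted by semicolons, each of 7 numbers parted by spaces: the shift along the tool's x, y, z in cm, then the turn, a rotation vector about the tool's x, y, z in degrees, then the closure, from 0 (fully open) to 1 (shut). A call has 1 to 5 rows; each row shifts and turns the pose as measured when the row begins, along the tool's axes as they then stand; what a row does not reach is not made up. A row lasts 1/12 s, in which the tool goes at most 41.7 mm and 7.16 degrees, less where a joint would pass 70% of its speed; a pose out of reach is approached as far as the arm can. A call with a gripper value outside its range is refused whole. The fingers move at their own pace and stop on an object; FORCE is the grip in N (left out, the last holds). Time passes only in rows, so rows that do not move let the fingers close. It gives the time, the measured TCP pose, the force and the opening at its end, in the units of the state.
- manip.sense(): the state, without advancing time (a new reading comes with each control period).
- manip.capture(name): name is "scene" or "top" or "wrist"; returns a dict with "image" (480x640x3 uint8, red, green, blue), "z_map" (480x640 float32, m along the optical axis (not along the pixel's ray), 0 where there is no reading), "fx", "fy", "cx", "cy" (pixels), "k1" (the pictures are not rectified: a ray, as slopes to the right and down, at radius r is drawn at 1 + k1 r^2 times it, then the intrinsics apply), "extrinsics" (4x4, takes a point from camera to world coordinates); the wrist camera has in their place "mount" (4x4, takes a point from camera to tool coordinates, whose origin is the TCP and whose axes are the flange's). Camera axes: x right, y down, z forward; pixel columns grow to the right and rows downward; lengths in m; the calibration is good to about 2 mm. A picture is of the moment at which its call begins: read the wrist's pose just before it.
- manip.job_done(): hands the job in, once; it reports no verdict.
Trained networks look in the newest picture that a camera, given by its name, has taken for a name from the list of things; names that differ only in an ending like _2 or _b are one class to them, and where a whole thing is asked for, a point or a joint stands for the part that bears it (a point fixed in the world has none). Each returns a list of dicts, best first, with "p" (0 to 1); they miss things now and then, are a little off and sometimes report something else, mostly with a low value. They report only what shows in the picture. A call takes as long as a camera call.
- manip.spot_in(camera, target): "location" ([x, y, z] in m, in world coordinates, good to about 4 mm: the middle of the surface that is visible of it).
The state is a dict: "clock": time; "q": joint angles; "joint_vel": joint speeds; "joint_efforts": joint torques, N m; "tcp_pos": TCP position; "eef_rot": TCP orientation; "force": force on the tool from outside, world axes, zero at the start; "ft_torque": the same for the moment, N m; "gripper_width": finger opening in m.
Only numpy, scipy, OpenCV 4.12 (cv2) and the standard library are available. Lean on these libraries where they do the work, as an engineer would, in place of code of your own. Each camera call takes 0.05 s, during which the arm holds its last target. There are 200 camera calls.

## Working session

There is one attempt and no reset: what is moved stays moved. The work goes in short steps, Python scripts to look and compute and a shell command to move; the robot and the scene stay as the last step left them, time stands still between calls to the robot, and variables do not carry over. Pictures are saved under pics/ and viewed, about 8 in all and at most 12, crops included, and the job is handed in when it is done.

```bash
mkdir -p pics; cat > h.py <<'E'
from bench import manip
import numpy as np, cv2
from scipy.spatial.transform import Rotation as R
def snap(c,f):
    d=manip.capture(c); cv2.imwrite('pics/'+f,d['image'][:,:,::-1]); return d
def Rt(s):
    w,x,y,z=s['eef_rot']; return R.from_quat([x,y,z,w])
def totool(p):
    s=manip.sense(); return Rt(s).inv().apply(np.array(p)-s['tcp_pos'])*100
E
python3 - <<'E'
from h import *
s=manip.sense(); print({k:np.round(v,3) for k,v in s.items()})
for c in ['scene','top']:
    d=snap(c,c+'0.png')
    for t in ['stand','scale_zero','pivot','idler','press_knob','spare_idler','wrench','sweets_bowl']:
        r=manip.spot_in(c,t); print(c,t,[(round(a['p'],2),np.round(a['location'],3)) for a in r[:2]])
i=np.hstack([cv2.imread('pics/scene0.png'),cv2.imread('pics/top0.png')])
cv2.imwrite('pics/both0.png',cv2.resize(i,(800,300),interpolation=cv2.INTER_AREA))
E
```

```text
{'clock': np.float64(0.0), 'q': array([ 1.153,  0.481,  1.597, -0.   ,  1.065, -0.047]), 'joint_vel': array([-0.   , -0.002,  0.002,  0.   , -0.   ,  0.001]), 'joint_efforts': array([ 2.0000e-03, -9.5063e+01, -4.3019e+01, -0.0000e+00,  1.2000e-02,
       -0.0000e+00]), 'tcp_pos': array([0.235, 0.605, 0.231]), 'eef_rot': array([-0.   ,  0.184,  0.983, -0.001]), 'force': array([-1.003,  0.182,  0.167]), 'ft_torque': array([0.017, 0.002, 0.044]), 'gripper_width': np.float64(0.086)}
scene stand [(0.61, array([ 0.605, -0.142,  0.167])), (0.26, array([0.58 , 0.05 , 0.187]))]
scene scale_zero [(0.92, array([ 0.582, -0.071,  0.017]))]
scene pivot [(0.6, array([ 0.584, -0.066,  0.018])), (0.45, array([ 0.416, -0.525,  0.04 ]))]
scene idler [(0.96, array([0.592, 0.047, 0.196]))]
scene press_knob []
scene spare_idler [(0.9, array([0.649, 0.048, 0.05 ])), (0.52, array([ 0.417, -0.525,  0.042]))]
scene wrench [(0.89, array([ 0.668, -0.163,  0.029]))]
scene sweets_bowl [(0.71, array([ 0.412, -0.526,  0.045])), (0.54, array([0.604, 0.449, 0.026]))]
top stand [(0.77, array([ 0.561, -0.074,  0.023]))]
top scale_zero [(0.81, array([ 0.563, -0.076,  0.023]))]
top pivot [(0.67, array([ 0.56 , -0.078,  0.023]))]
top idler [(0.82, array([0.579, 0.044, 0.208]))]
top press_knob [(0.58, array([ 0.61 , -0.152,  0.18 ]))]
top spare_idler [(0.63, array([0.646, 0.04 , 0.045])), (0.23, array([ 0.561, -0.078,  0.026]))]
top wrench [(0.64, array([ 0.424, -0.528,  0.039])), (0.61, array([ 0.678, -0.163,  0.022]))]
top sweets_bowl [(0.66, array([ 0.427, -0.529,  0.039]))]
```

View pics/scene0.png

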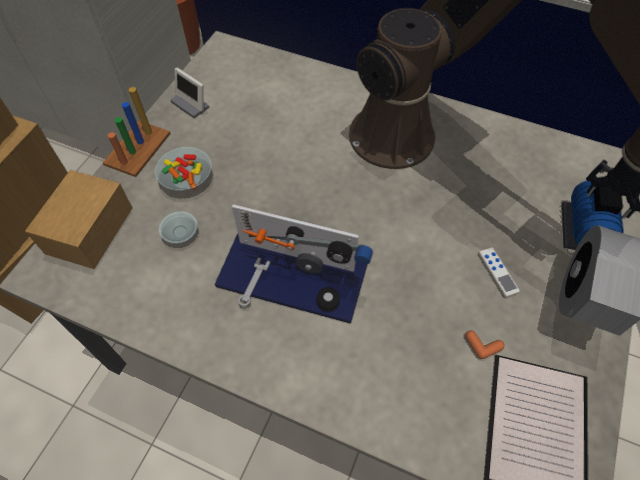

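The scene picture shows the stand facing away from the robot: idler near (338,252), orange knob near (262,237), blue weight (364,253), spare wheel (328,298), wrench (254,284). Next I'll get the plate yaw from the top camera's depth.

```bash
cat >> h.py <<'E'
def cloud(d,T):
    v,u=np.mgrid[0:480,0:640]; K=np.array([[d['fx'],0,d['cx']],[0,d['fy'],d['cy']],[0,0,1]])
    n=cv2.undistortPoints(np.stack([u,v],-1).reshape(-1,1,2).astype(float),K,np.array([d['k1'],0,0,0.])).reshape(480,640,2)
    z=d['z_map'][...,None]; P=np.concatenate([n*z,z],-1); return P@T[:3,:3].T+T[:3,3]
E
python3 - <<'E'
from h import *
d=snap('top','top1.png'); P=cloud(d,d['extrinsics']); im=d['image'].astype(int)
reg=(abs(P[...,0]-.6)<.2)&(abs(P[...,1]+.07)<.25)&(d['z_map']>0)
grey=(im.max(-1)-im.min(-1)<30)&(im.min(-1)>90)
m=reg&grey&(abs(P[...,2]-.19)<.008)
Q=P[m]; print('plate top',len(Q),Q.min(0).round(3),Q.max(0).round(3))
c,sz,a=cv2.minAreaRect(Q[:,:2].astype(np.float32)*1000); print(c,sz,a)
print('line',cv2.fitLine(Q[:,:2].astype(np.float32),cv2.DIST_HUBER,0,.01,.01).ravel())
org=reg&(im[...,0]>150)&(im[...,2]<70)&(im[...,1]<150)
Q=P[org]; print('orange',len(Q)); print(Q[np.argsort(Q[:,1])][::max(1,len(Q)//25)].round(3))
b=reg&(im[...,2]>im[...,0]+50)&(P[...,2]>.1); print('blue',P[b].mean(0),P[b].max(0))
v,u=np.where(reg); x0,x1,y0,y1=u.min(),u.max(),v.min(),v.max(); print(x0,x1,y0,y1)
c=d['image'][y0:y1,x0:x1,::-1]; cv2.imwrite('pics/t1c.png',cv2.resize(c,None,fx=min(780/c.shape[1],590/c.shape[0]),fy=min(780/c.shape[1],590/c.shape[0]),interpolation=cv2.INTER_CUBIC))
E
```

```text
plate top 444 [ 0.523 -0.255  0.183] [0.568 0.074 0.197]
(544.67236328125, -90.80398559570312) (9.251937866210938, 331.02105712890625) 7.00156307220459
line [ 0.12133757 -0.9926113   0.5445024  -0.09159395]
orange 47
[[ 0.609 -0.182  0.17 ]
 [ 0.61  -0.179  0.166]
 [ 0.609 -0.177  0.168]
 [ 0.609 -0.174  0.168]
 [ 0.6   -0.157  0.183]
 [ 0.597 -0.157  0.184]
 [ 0.615 -0.156  0.173]
 [ 0.623 -0.155  0.175]
 [ 0.603 -0.155  0.181]
 [ 0.598 -0.155  0.181]
 [ 0.616 -0.155  0.18 ]
 [ 0.595 -0.155  0.181]
 [ 0.608 -0.155  0.182]
 [ 0.605 -0.155  0.183]
 [ 0.6   -0.155  0.184]
 [ 0.61  -0.155  0.185]
 [ 0.617 -0.154  0.186]
 [ 0.602 -0.153  0.176]
 [ 0.617 -0.153  0.178]
 [ 0.611 -0.153  0.179]
 [ 0.603 -0.153  0.179]
 [ 0.606 -0.153  0.179]
 [ 0.595 -0.153  0.18 ]
 [ 0.608 -0.153  0.18 ]
 [ 0.598 -0.152  0.181]
 [ 0.614 -0.152  0.18 ]
 [ 0.621 -0.152  0.182]
 [ 0.618 -0.152  0.182]
 [ 0.623 -0.152  0.182]
 [ 0.62  -0.15   0.175]
 [ 0.601 -0.15   0.178]
 [ 0.611 -0.15   0.178]
 [ 0.603 -0.15   0.179]
 [ 0.598 -0.15   0.18 ]
 [ 0.606 -0.15   0.18 ]
 [ 0.613 -0.15   0.181]
 [ 0.624 -0.15   0.181]
 [ 0.608 -0.15   0.182]
 [ 0.616 -0.15   0.182]
 [ 0.621 -0.15   0.182]
 [ 0.618 -0.147  0.183]
 [ 0.62  -0.147  0.187]
 [ 0.602 -0.121  0.159]
 [ 0.599 -0.08   0.158]
 [ 0.596 -0.08   0.16 ]
 [ 0.595 -0.078  0.162]
 [ 0.598 -0.077  0.164]]
blue [0.56882398 0.10436599 0.20924845] [0.58239169 0.11866739 0.21658632]
240 416 148 288
```

View pics/t1c.png

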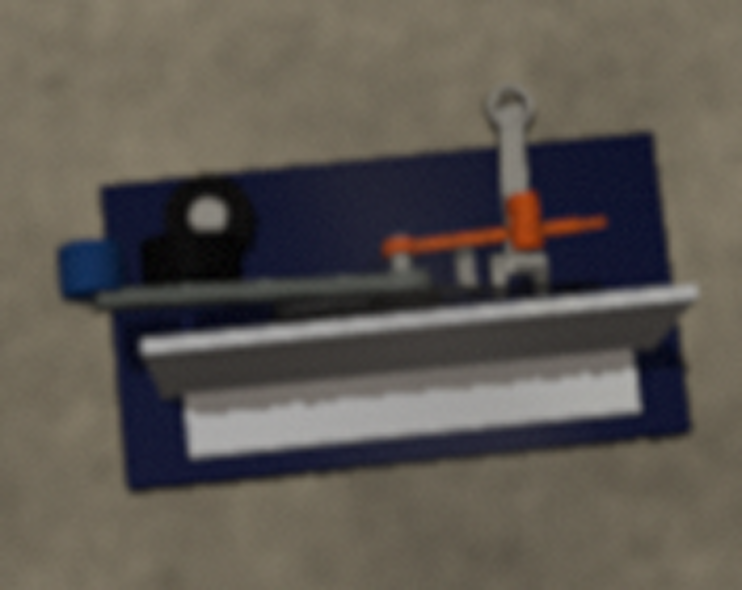

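The crop shows the plate top edge (140,345)-(695,292), yaw about 7°, knob (525,222), hand hub (395,245), idler (190,260), weight (90,268), and the wrench under the knob.
Stand y is about (-0.121, 0.993). The knob is at (0.609,-0.153,0.175), and the geometry puts the idler near (0.577,0.054). I'll turn the tool to the stand axes, shut the fingers and fly to the knob.

```bash
python3 -m inch '0 0 -1 0 0 -7 1;0 0 -1 0 0 -7 1;0 0 -1 0 0 -7 1;0 0 0 0 0 -7 1' 40
python3 -m inch '-1.1 -3.3 0 0 0 0 1;-1.1 -3.3 0 0 0 0 1;-1.1 -3.3 0 0 0 0 1;-1.1 -3.3 0 0 0 0 1;-1.1 -3.3 0 0 0 0 1'
python3 -m inch '-1.1 -3.3 0 0 0 0 1;-1.1 -3.3 0 0 0 0 1;-1.1 -3.3 0 0 0 0 1;-1.1 -3.3 0 0 0 0 1;-1.1 -3.3 0 0 0 0 1'
python3 -m inch '-1.1 -3.3 0 0 0 0 1;-1.1 -3.3 0 0 0 0 1;-1.1 -3.3 0 0 0 0 1;-1.1 -3.3 0 0 0 0 1;-1.1 -3.3 0 0 0 0 1'
python3 - <<'E'
from h import *
s=manip.sense(); print(Rt(s).as_matrix().round(3), totool([.609,-.153,.235]), s['force'])
E
```

```text
clock: 1.28
tcp_pos: [0.2353, 0.6053, 0.2616]
eef_rot: [-0.0, -0.063, 0.998, -0.001]
force: [0.3, 0.8, -0.6]
gripper_width: 0.0387
clock: 1.7
tcp_pos: [0.3115, 0.45, 0.2617]
eef_rot: [0.0, -0.072, 0.997, 0.001]
force: [1.0, -0.3, -0.5]
gripper_width: -0.0002
clock: 2.12
tcp_pos: [0.3918, 0.2871, 0.262]
eef_rot: [0.001, -0.073, 0.997, 0.002]
force: [2.0, -0.3, -0.1]
gripper_width: 0.0002
clock: 2.53
tcp_pos: [0.4728, 0.1236, 0.2629]
eef_rot: [0.003, -0.074, 0.997, 0.002]
force: [1.7, 0.3, -0.8]
gripper_width: 0.0004
[[-0.989 -0.147  0.005]
 [-0.147  0.989  0.005]
 [-0.006  0.004 -1.   ]] [ -9.39845664 -29.36917392   2.71521529] [ 1.72385271  0.28288894 -0.83597339]
```

```bash
python3 -m inch '-1 -3.2 0 0 0 0 1;-1 -3.2 0 0 0 0 1;-1 -3.2 0 0 0 0 1;-1 -3.2 0 0 0 0 1;-1 -3.2 0 0 0 0 1'
python3 -m inch '-1 -3.2 0 0 0 0 1;-1 -3.2 0 0 0 0 1;-1 -3.2 0 0 0 0 1;-1 -3.2 0 0 0 0 1;0 0 0 0 0 0 1'
python3 - <<'E'
from h import *
s=manip.sense(); print(Rt(s).as_matrix().round(3), totool([.609,-.153,.235]), s['force'])
d=snap('wrist','w2.png')
for c,t in [('wrist','press_knob'),('wrist','idler'),('wrist','pivot')]:
    print(t,[(round(a['p'],2),np.round(a['location'],3)) for a in manip.spot_in(c,t)[:2]])
T=np.eye(4);T[:3,:3]=Rt(s).as_matrix();T[:3,3]=s['tcp_pos']; print(d['mount'].round(3))
P=cloud(d,T@d['mount']); im=d['image'].astype(int)
o=(im[...,0]>130)&(im[...,2]<90)&(im[...,1]<150)&(im[...,0]>im[...,1]+50)&(d['z_map']>0)&(P[...,2]>.1)
Q=P[o]; print(len(Q), Q.min(0),Q.max(0)); H=Q[Q[:,2]>Q[:,2].max()-.006]; print('top of orange',len(H),H.mean(0),H.min(0),H.max(0))
E
```

```text
clock: 2.95
tcp_pos: [0.5484, -0.0365, 0.2637]
eef_rot: [0.004, -0.073, 0.997, 0.002]
force: [0.9, 0.4, 0.4]
gripper_width: -0.0001
clock: 3.37
tcp_pos: [0.6106, -0.17, 0.2638]
eef_rot: [0.005, -0.071, 0.997, 0.001]
force: [-1.9, 1.0, 0.7]
gripper_width: 0.0001
[[-0.99  -0.142  0.01 ]
 [-0.142  0.99   0.003]
 [-0.011  0.002 -1.   ]] [-0.04837226  1.70252067  2.88311948] [-1.8552254   1.00323305  0.65698315]
press_knob [(0.71, array([ 0.61 , -0.156,  0.18 ]))]
idler []
pivot [(0.96, array([ 0.564, -0.104,  0.015]))]
[[-0.    -0.963 -0.269  0.069]
 [ 1.    -0.     0.     0.001]
 [-0.    -0.269  0.963 -0.142]
 [ 0.     0.     0.     1.   ]]
3800 [ 0.5935595  -0.20216641  0.15130091] [ 0.6291661  -0.06902961  0.18211252]
top of orange 1541 [ 0.61075375 -0.15311081  0.17876662] [ 0.5939603  -0.16262973  0.17611727] [ 0.62877679 -0.14325958  0.18211252]
```

View pics/w2.png

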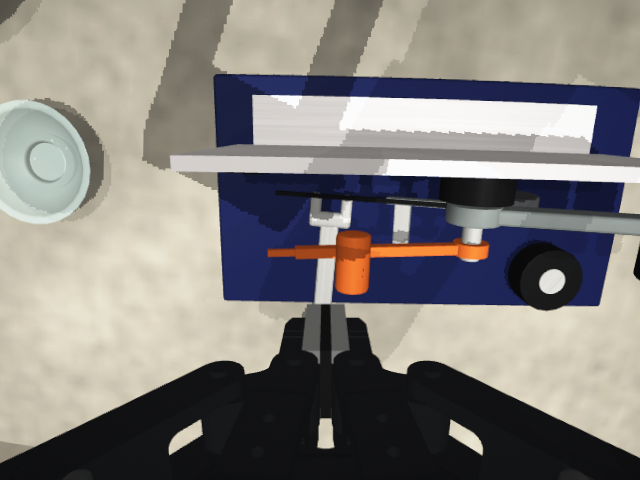

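Wrist view: knob at (352,262), hub (470,248), fingers at (325,320). Knob top is (0.611,-0.153,0.182), which agrees with the top camera. Aligning and descending.

```bash
python3 -m inch '0 1.7 0 0 0 0 1;0 0 2 0 0 0 1;0 0 2 0 0 0 1;0 0 1.6 0 0 0 1;0 0 0.8 0 0 0 1'
python3 -m inch '0 0 0 0 0 0 1;0 0 0 0 0 0 1'
python3 -m inch '0 0 0.3 0 0 0 1;0 0 0.3 0 0 0 1;0 0 0.3 0 0 0 1;0 0 0.3 0 0 0 1'
python3 -m inch '0 0 0.3 0 0 0 1;0 0 0.3 0 0 0 1;0 0 0.3 0 0 0 1;0 0 0 0 0 0 1'
python3 - <<'E'
from h import *
s=manip.sense(); print(s['tcp_pos'],s['force'],totool([.611,-.153,.143]))
E
```

```text
clock: 3.98
tcp_pos: [0.6058, -0.1403, 0.2018]
eef_rot: [0.007, -0.075, 0.997, 0.002]
force: [-0.2, 0.3, 0.5]
gripper_width: -0.0
clock: 4.15
tcp_pos: [0.6044, -0.138, 0.2008]
eef_rot: [0.005, -0.077, 0.997, 0.003]
force: [0.5, 0.7, -0.1]
gripper_width: 0.0002
clock: 4.48
tcp_pos: [0.606, -0.1375, 0.1914]
eef_rot: [0.008, -0.077, 0.997, 0.002]
force: [0.2, 0.5, -0.0]
gripper_width: 0.0001
clock: 4.82
tcp_pos: [0.6063, -0.1378, 0.1814]
eef_rot: [0.008, -0.077, 0.997, 0.002]
force: [-0.4, -0.5, 0.4]
gripper_width: 0.0005
[ 0.60628089 -0.13784634  0.181404  ] [-0.40653807 -0.4597101   0.35379187] [-0.17415277 -1.57800414  3.8402185 ]
```

Settling lag left the tool 15 mm off in y. I'll lift a little and correct.

```bash
python3 -m inch '0 0 -0.8 0 0 0 1;0 0 0 0 0 0 1;-0.1 -0.7 0 0 0 0 1;-0.1 -0.7 0 0 0 0 1;0 0 0 0 0 0 1'
python3 -m inch '0 0 0 0 0 0 1;0 0 0 0 0 0 1'
python3 - <<'E'
from h import *
s=manip.sense(); print(s['tcp_pos'],s['force'],totool([.611,-.153,.143]))
E
```

```text
clock: 5.23
tcp_pos: [0.611, -0.1527, 0.1907]
eef_rot: [0.008, -0.077, 0.997, 0.001]
force: [0.1, 0.0, -0.3]
gripper_width: 0.0003
clock: 5.4
tcp_pos: [0.6112, -0.1536, 0.1908]
eef_rot: [0.008, -0.077, 0.997, 0.001]
force: [-0.2, -0.6, 0.2]
gripper_width: 0.0
[ 0.6111854  -0.15364709  0.19077922] [-0.16561569 -0.59636157  0.23309088] [0.08691547 0.05930212 4.77723727]
```

```bash
python3 -m inch '0 0 0.35 0 0 0 1;0 0 0.35 0 0 0 1;0 0 0.35 0 0 0 1;0 0 0.35 0 0 0 1'
python3 -m inch '0 0 0.35 0 0 0 1;0 0 0.35 0 0 0 1;0 0 0.35 0 0 0 1;0 0 0.35 0 0 0 1'
python3 -m inch '0 0 0.3 0 0 0 1;0 0 0.3 0 0 0 1;0 0 0.2 0 0 0 1;0 0 0 0 0 0 1'
python3 - <<'E'
from h import *
s=manip.sense(); print(s['tcp_pos'],s['force'],totool([.611,-.153,.143]))
E
```

```text
clock: 5.73
tcp_pos: [0.6116, -0.1536, 0.176]
eef_rot: [0.009, -0.077, 0.997, 0.001]
force: [-0.2, 0.1, 0.5]
gripper_width: 0.0001
clock: 6.07
tcp_pos: [0.6116, -0.1532, 0.1601]
eef_rot: [0.008, -0.077, 0.997, 0.001]
force: [-0.0, -0.4, 2.3]
gripper_width: 0.0
clock: 6.4
tcp_pos: [0.6114, -0.153, 0.1501]
eef_rot: [0.008, -0.077, 0.997, 0.002]
force: [0.6, 0.3, 0.6]
gripper_width: 0.0
[ 0.61138219 -0.15296334  0.15011361] [0.56274756 0.26073727 0.56168566] [0.04934558 0.0007442  0.71068522]
```

```bash
python3 -m inch '0 0 0.15 0 0 0 1;0 0 0.15 0 0 0 1;0 0 0.1 0 0 0 1'
python3 -m inch '0 0 0.1 0 0 0 1'
python3 -m inch '0 0 0.1 0 0 0 1'
python3 - <<'E'
from h import *
s=manip.sense(); print(s['tcp_pos'],s['force'])
d=snap('wrist','w3.png')
E
```

```text
clock: 6.65
tcp_pos: [0.6115, -0.1529, 0.146]
eef_rot: [0.008, -0.077, 0.997, 0.002]
force: [-0.1, 1.2, 1.3]
gripper_width: -0.0001
clock: 6.73
tcp_pos: [0.6115, -0.1529, 0.145]
eef_rot: [0.008, -0.077, 0.997, 0.002]
force: [-1.4, 0.3, 1.6]
gripper_width: 0.0002
clock: 6.82
tcp_pos: [0.6115, -0.1529, 0.144]
eef_rot: [0.008, -0.077, 0.997, 0.002]
force: [0.0, -0.7, 0.7]
gripper_width: 0.0002
[ 0.61153924 -0.15286618  0.14395201] [ 0.03730723 -0.65273516  0.6514791 ]
```

View pics/w3.png

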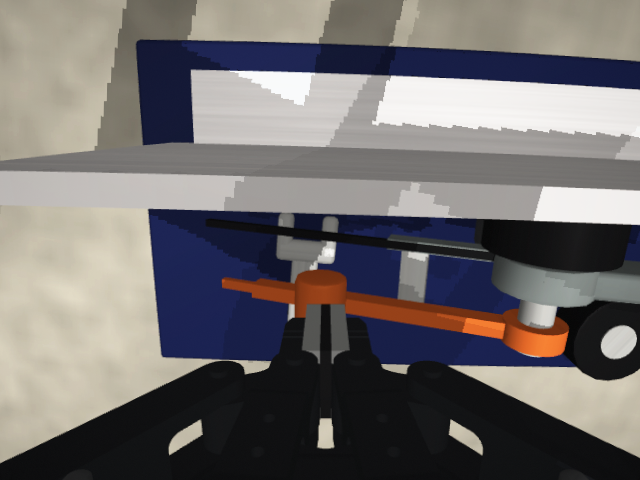

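The fingers sit on the knob at (322,285) and the hand is close to the lug at (413,275). I'll go on in small steps until the force rises.

```bash
python3 -m inch '0 0 0.08 0 0 0 1' | egrep 'tcp|force'
python3 -m inch '0 0 0.06 0 0 0 1' | egrep 'tcp|force'
python3 -m inch '0 0 0.06 0 0 0 1'| egrep 'tcp|force'
```

```text
tcp_pos: [0.6116, -0.1529, 0.143]
force: [0.2, 0.1, 0.6]
tcp_pos: [0.6116, -0.1529, 0.1425]
force: [-2.3, -0.1, 7.4]
tcp_pos: [0.6116, -0.153, 0.1422]
force: [-3.6, 1.4, 10.1]
```

```bash
python3 -m inch '0 0 0.02 0 0 0 1;0 0 0.02 0 0 0 1' | egrep 'tcp|force'
python3 -m inch '0 0 0 0 0 0 1;0 0 0 0 0 0 1'| egrep 'tcp|force'
python3 -m inch '0 0 -0.2 0 0 0 1;0 0 -0.8 0 0 0 1;0 0 -2.5 0 0 0 1;0 0 -3 0 0 0 1;0 0 -3.5 0 0 0 1'| egrep 'tcp|force'
python3 -m inch '0 0 0 0 0 0 1;0 0 0 0 0 0 1;0 0 0 0 0 0 1'| egrep 'tcp|force'
python3 - <<'E'
from h import *
s=manip.sense(); print(s['tcp_pos'],s['force'])
d=snap('wrist','w4.png')
for t in ['press_knob','idler']: print(t,[(round(a['p'],2),np.round(a['location'],3)) for a in manip.spot_in('wrist',t)[:2]])
T=np.eye(4);T[:3,:3]=Rt(s).as_matrix();T[:3,3]=s['tcp_pos']
P=cloud(d,T@d['mount']); im=d['image'].astype(int)
o=(im[...,0]>130)&(im[...,2]<90)&(im[...,1]<150)&(im[...,0]>im[...,1]+50)&(d['z_map']>0)&(P[...,2]>.1)
Q=P[o]; k=Q[(abs(Q[:,1]+.147)<.02)&(abs(Q[:,0]-.61)<.03)]; print('knob top',np.percentile(k[:,2],95)); print('idler target',totool([.577,.0545,.24]))
E
```

```text
tcp_pos: [0.6116, -0.1531, 0.1425]
force: [-2.5, 0.3, 5.3]
tcp_pos: [0.6115, -0.1531, 0.1428]
force: [-0.3, 0.6, 1.8]
tcp_pos: [0.6059, -0.1523, 0.2394]
force: [0.9, -0.5, 0.0]
tcp_pos: [0.6098, -0.1534, 0.2493]
force: [0.6, -1.2, 0.1]
[ 0.60975393 -0.15344353  0.24925223] [ 0.60511156 -1.17441045  0.12104669]
press_knob [(0.64, array([ 0.611, -0.154,  0.143]))]
idler [(0.79, array([0.588, 0.014, 0.173]))]
knob top 0.1422311216173038
idler target [-0.02528294 21.0051741   0.80423254]
```

View pics/w4.png

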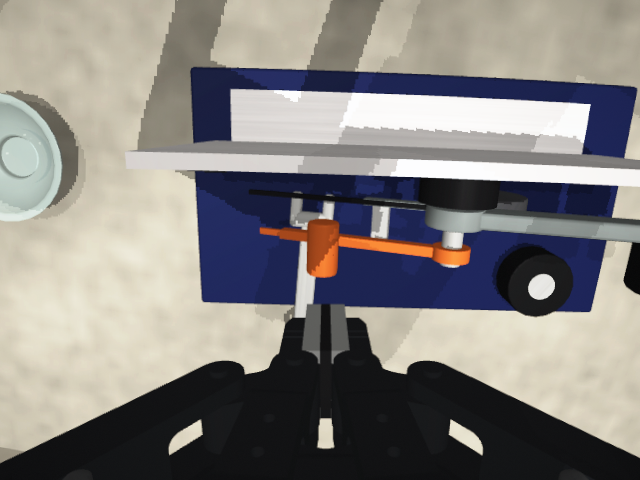

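Knob top is now 0.142 and the hand rests at the lug (380,222), so zero is reached. On to the idler.

```bash
python3 -m inch '0 2.9 0 0 0 0 1;0 2.9 0 0 0 0 1;0 2.9 0 0 0 0 1;0 2.9 0 0 0 0 1;0 2.9 0 0 0 0 1'| egrep 'tcp|force'
python3 -m inch '0 2.9 0 0 0 0 1;0 1.5 0 0 0 0 1;0 0 0 0 0 0 1;0 0 0 0 0 0 1;0 0 0 0 0 0 1'| egrep 'tcp|force'
python3 -m inch '0 0 0 0 0 0 1;0 0 0 0 0 0 1'| egrep 'tcp|force'
python3 - <<'E'
from h import *
s=manip.sense(); print(s['tcp_pos'],s['force'])
d=snap('wrist','w5.png')
for t in ['idler','tension_arm']: print(t,[(round(a['p'],2),np.round(a['location'],3)) for a in manip.spot_in('wrist',t)[:2]])
T=np.eye(4);T[:3,:3]=Rt(s).as_matrix();T[:3,3]=s['tcp_pos']
P=cloud(d,T@d['mount']); im=d['image'].astype(int)
o=(im.max(-1)<60)&(d['z_map']>0)&(abs(P[...,2]-.203)<.006)&(abs(P[...,0]-.58)<.035)&(abs(P[...,1]-.05)<.04)
Q=P[o]; print(len(Q),Q.mean(0),Q.min(0),Q.max(0))
b=(im[...,2]>im[...,0]+50)&(P[...,2]>.1)&(d['z_map']>0); print('blue',P[b].min(0),P[b].max(0))
E
```

```text
tcp_pos: [0.5845, -0.0104, 0.2424]
force: [0.7, -0.0, 0.7]
tcp_pos: [0.5739, 0.0403, 0.238]
force: [-0.2, -0.6, -0.8]
tcp_pos: [0.5739, 0.0388, 0.2373]
force: [-0.3, -0.3, 1.3]
[0.57389888 0.0387678  0.2372838 ] [-0.3084605  -0.25570423  1.2513793 ]
idler [(0.85, array([0.575, 0.044, 0.2  ]))]
tension_arm [(0.69, array([0.568, 0.054, 0.192]))]
3573 [0.57437035 0.04801394 0.2031078 ] [0.5643063  0.02222746 0.1970002 ] [0.59247247 0.07077839 0.20873926]
blue [0.55374411 0.0831584  0.17925745] [0.58896598 0.12203214 0.21205306]
```

View pics/w5.png

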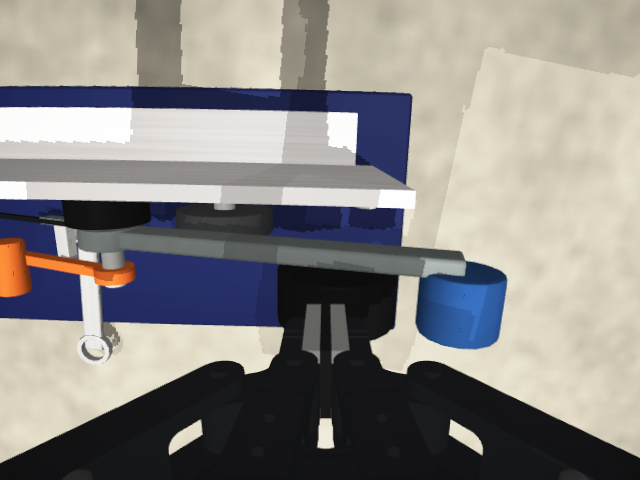

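Wheel top mid is (0.578,0.048), top about 0.208; in the picture the wheel is at (337,305) just behind the fingers, and the weight (462,305) is clear. I'll align and go down to just above it.

```bash
python3 -m inch '-0.5 0.8 0.5 0 0 0 1;0 0 0.5 0 0 0 1;0 0 0.5 0 0 0 1;0 0 0 0 0 0 1;0 0 0 0 0 0 1'| egrep 'tcp|force'
python3 -m inch '0 0 0.2 0 0 0 1;0 0 0.2 0 0 0 1;0 0 0 0 0 0 1'| egrep 'tcp|force'
python3 -m inch '0 0 0 0 0 0 1'| egrep 'clock|tcp|force'
python3 -m inch '0 0 0 0 0 0 1'| egrep 'clock|tcp|force|rot'
```

```text
tcp_pos: [0.5784, 0.0477, 0.2207]
force: [-0.4, 0.7, 0.2]
tcp_pos: [0.5782, 0.0477, 0.2161]
force: [-0.2, -0.1, -0.8]
clock: 10.17
tcp_pos: [0.5782, 0.0477, 0.2161]
force: [0.4, -0.2, 0.9]
clock: 10.25
tcp_pos: [0.5782, 0.0476, 0.2162]
eef_rot: [-0.002, -0.074, 0.997, 0.003]
force: [0.4, -0.3, -0.3]
```

```bash
python3 -m inch '0 0 0.15 0 0 0 1;0 0 0.15 0 0 0 1;0 0 0.15 0 0 0 1'| egrep 'tcp|force'
python3 -m inch '0 0 0.1 0 0 0 1'| egrep 'tcp|force'
python3 -m inch '0 0 0.1 0 0 0 1'| egrep 'tcp|force'
python3 -m inch '0 0 0.1 0 0 0 1'| egrep 'tcp|force'
```

```text
tcp_pos: [0.5785, 0.0476, 0.2119]
force: [-0.1, 0.6, -0.1]
tcp_pos: [0.5785, 0.0476, 0.2108]
force: [0.6, 0.0, 0.2]
tcp_pos: [0.5784, 0.0476, 0.2096]
force: [-0.6, 0.3, 0.2]
tcp_pos: [0.5784, 0.0476, 0.2085]
force: [0.0, 0.2, 4.1]
```

```bash
python3 -m inch '0 0 0.05 0 0 0 1'| egrep 'tcp|force'
python3 -m inch '0 0 0.05 0 0 0 1'| egrep 'tcp|force'
python3 -m inch '0 0 0.05 0 0 0 1'| egrep 'tcp|force'
python3 -m inch '0 0 0.05 0 0 0 1'| egrep 'tcp|force'
```

```text
tcp_pos: [0.5785, 0.0476, 0.2082]
force: [-2.5, 0.2, 9.6]
tcp_pos: [0.5785, 0.0476, 0.208]
force: [-4.2, 0.6, 9.8]
tcp_pos: [0.5785, 0.0476, 0.2079]
force: [-3.8, 0.4, 9.1]
tcp_pos: [0.5785, 0.0476, 0.2079]
force: [-2.6, -1.3, 9.2]
```

```bash
python3 -m inch '0 0 0.1 0 0 0 1'| egrep 'tcp|force'
python3 -m inch '0 0 0.1 0 0 0 1'| egrep 'tcp|force'
python3 -m inch '0 0 0.1 0 0 0 1'| egrep 'tcp|force'
python3 -m inch '0 0 0.1 0 0 0 1'| egrep 'tcp|force'
```

```text
tcp_pos: [0.5786, 0.0477, 0.2075]
force: [-4.1, 0.0, 8.6]
tcp_pos: [0.5785, 0.0477, 0.207]
force: [-3.5, -0.7, 10.2]
tcp_pos: [0.5785, 0.0477, 0.2065]
force: [-4.3, -0.0, 10.1]
tcp_pos: [0.5785, 0.0477, 0.2061]
force: [-4.3, -0.5, 9.0]
```

```bash
python3 -m inch '0.04 0 0.15 0 0 0 1;0.04 0 0.15 0 0 0 1'| egrep 'tcp|force'
python3 -m inch '0.04 0 0.15 0 0 0 1;0.04 0 0.15 0 0 0 1'| egrep 'tcp|force'
python3 -m inch '0.04 0 0.15 0 0 0 1;0.04 0 0.15 0 0 0 1'| egrep 'tcp|force'
python3 -m inch '0.04 0 0.15 0 0 0 1;0.04 0 0.15 0 0 0 1'| egrep 'tcp|force|rot'
```

```text
tcp_pos: [0.5784, 0.0476, 0.2044]
force: [-1.6, 0.5, 9.6]
tcp_pos: [0.5785, 0.0475, 0.2028]
force: [-2.0, 0.2, 11.5]
tcp_pos: [0.5785, 0.0474, 0.2013]
force: [-2.0, -0.7, 11.1]
tcp_pos: [0.5786, 0.0473, 0.1997]
eef_rot: [0.005, -0.074, 0.997, 0.002]
force: [-2.8, -0.5, 11.6]
```

```bash
python3 -m inch '0.07 0 0.17 0 0 0 1;0.07 0 0.17 0 0 0 1;0.07 0 0.17 0 0 0 1'| egrep 'tcp|force'
python3 -m inch '0.07 0 0.17 0 0 0 1;0.07 0 0.17 0 0 0 1;0.07 0 0.17 0 0 0 1'| egrep 'tcp|force'
python3 -m inch '0.07 0 0.15 0 0 0 1;0.07 0 0.15 0 0 0 1'| egrep 'tcp|force'
python3 -m inch '0.05 0 0.13 0 0 0 1;0.05 0 0.13 0 0 0 1'| egrep 'tcp|force|rot'
```

```text
tcp_pos: [0.5786, 0.0469, 0.1971]
force: [-1.6, -1.7, 11.7]
tcp_pos: [0.5786, 0.0465, 0.1946]
force: [-2.3, -1.4, 12.7]
tcp_pos: [0.5787, 0.0461, 0.1934]
force: [-1.6, -0.6, 12.7]
tcp_pos: [0.5787, 0.0458, 0.1925]
eef_rot: [0.013, -0.075, 0.997, 0.001]
force: [-2.5, -2.0, 13.2]
```

```bash
python3 -m inch '0.03 0.05 0.15 0 0.2 0 1;0.03 0.05 0.15 0 0.2 0 1;0.03 0.05 0.15 0 0.2 0 1'| egrep 'tcp|force|rot'
python3 -m inch '0.03 0.05 0.15 0 0.2 0 1;0.03 0.05 0.15 0 0.2 0 1;0.03 0.05 0.15 0 0.2 0 1'| egrep 'tcp|force|rot'
python3 -m inch '0.03 0.03 0.13 0 0.2 0 1;0.03 0.03 0.13 0 0.2 0 1'| egrep 'tcp|force|rot'
```

```text
tcp_pos: [0.5786, 0.0466, 0.1905]
eef_rot: [0.01, -0.075, 0.997, 0.0]
force: [-3.5, -2.6, 12.7]
tcp_pos: [0.5786, 0.0474, 0.1885]
eef_rot: [0.006, -0.075, 0.997, -0.0]
force: [-3.6, -2.1, 14.1]
tcp_pos: [0.5785, 0.0477, 0.1875]
eef_rot: [0.003, -0.075, 0.997, -0.001]
force: [-4.1, -1.2, 13.5]
```

```bash
python3 -m inch '0.08 0.01 0.13 0 0.05 0 1;0.08 0.01 0.13 0 0.05 0 1'| egrep 'tcp|force'
python3 -m inch '0.08 0.01 0.12 0 0.05 0 1'| egrep 'tcp|force'
python3 -m inch '0.06 0.01 0.08 0 0.05 0 1'| egrep 'tcp|force'
python3 -m inch '0.05 0.01 0.08 0 0.05 0 1'| egrep 'tcp|force|rot'
```

```text
tcp_pos: [0.5785, 0.0475, 0.1869]
force: [-1.2, -0.6, 14.9]
tcp_pos: [0.5785, 0.0474, 0.1867]
force: [-2.4, -0.9, 14.3]
tcp_pos: [0.5785, 0.0473, 0.1869]
force: [-2.3, -1.9, 14.2]
tcp_pos: [0.5786, 0.0473, 0.187]
eef_rot: [0.005, -0.075, 0.997, -0.002]
force: [-3.7, -1.0, 13.2]
```

```bash
python3 -m inch '0.05 0.01 0.11 0 0.05 0 1;0.05 0.01 0.1 0 0.05 0 1'| egrep 'tcp|force'
python3 -m inch '0.05 0.01 0.1 0 0.05 0 1;0.05 0.01 0.1 0 0.05 0 1'| egrep 'tcp|force'
python3 -m inch '0.05 0.01 0.1 0 0.05 0 1;0.05 0.01 0.1 0 0.05 0 1'| egrep 'tcp|force'
python3 -m inch '0.05 0.01 0.1 0 0.05 0 1;0.05 0.01 0.1 0 0.05 0 1'| egrep 'tcp|force'
python3 -m inch '0.05 0.01 0.1 0 0.05 0 1;0.05 0.01 0.1 0 0.05 0 1'| egrep 'tcp|force|rot|clock'
```

```text
tcp_pos: [0.5786, 0.0472, 0.1868]
force: [-2.4, -1.7, 13.6]
tcp_pos: [0.5786, 0.047, 0.1867]
force: [-2.1, -1.2, 14.5]
tcp_pos: [0.5786, 0.0468, 0.1866]
force: [-1.9, -1.4, 13.7]
tcp_pos: [0.5786, 0.0466, 0.1866]
force: [-2.9, -1.0, 15.3]
clock: 14.83
tcp_pos: [0.5787, 0.0464, 0.1865]
eef_rot: [0.008, -0.075, 0.997, -0.003]
force: [-3.0, -1.6, 13.8]
```

Mean is about 14.2 N vertical and 14.7 N total. I'll go slightly deeper, then hold over two seconds.

```bash
python3 -m inch '0.05 0.03 0.15 0 0.07 0 1;0.05 0.03 0.15 0 0.07 0 1;0.05 0.03 0.14 0 0.07 0 1'| egrep 'tcp|force'
python3 -m inch '0.05 0.03 0.1 0 0.07 0 1;0.05 0.03 0.1 0 0.07 0 1'| egrep 'tcp|force'
python3 -m inch '0.05 0.03 0.1 0 0.07 0 1;0.05 0.03 0.1 0 0.07 0 1'| egrep 'tcp|force'
python3 -m inch '0.05 0.03 0.1 0 0.07 0 1;0.05 0.03 0.1 0 0.07 0 1'| egrep 'tcp|force'
python3 -m inch '0.05 0.03 0.1 0 0.07 0 1;0.05 0.03 0.1 0 0.07 0 1'| egrep 'tcp|force'
python3 -m inch '0.05 0.03 0.1 0 0.07 0 1;0.05 0.03 0.1 0 0.07 0 1'| egrep 'tcp|force'
python3 -m inch '0.05 0.03 0.1 0 0.07 0 1;0.05 0.03 0.1 0 0.07 0 1'| egrep 'tcp|force|rot|clock'
```

```text
tcp_pos: [0.5786, 0.0467, 0.185]
force: [-3.3, -0.9, 15.8]
tcp_pos: [0.5786, 0.0468, 0.1849]
force: [-4.4, -2.3, 15.2]
tcp_pos: [0.5786, 0.0469, 0.1849]
force: [-2.8, -2.5, 15.5]
tcp_pos: [0.5786, 0.0469, 0.1848]
force: [-2.5, -1.4, 14.1]
tcp_pos: [0.5786, 0.047, 0.1848]
force: [-1.8, -2.1, 14.7]
tcp_pos: [0.5786, 0.0471, 0.1848]
force: [-2.8, -1.9, 13.7]
clock: 16.08
tcp_pos: [0.5786, 0.0472, 0.1847]
eef_rot: [0.01, -0.076, 0.997, -0.007]
force: [-2.2, -1.8, 14.6]
```

```bash
for i in 1; do
python3 -m inch '0.05 0.02 0.1 0 0.05 0 1;0.05 0.02 0.1 0 0.05 0 1;0.05 0.02 0.1 0 0.05 0 1;0.05 0.02 0.1 0 0.05 0 1'| egrep 'tcp|force'
python3 -m inch '0.05 0.02 0.1 0 0.05 0 1;0.05 0.02 0.1 0 0.05 0 1;0.05 0.02 0.1 0 0.05 0 1;0.05 0.02 0.1 0 0.05 0 1'| egrep 'tcp|force'
python3 -m inch '0.05 0.02 0.1 0 0.05 0 1;0.05 0.02 0.1 0 0.05 0 1;0.05 0.02 0.1 0 0.05 0 1'| egrep 'tcp|force'
python3 -m inch '0.05 0.02 0.1 0 0.05 0 1;0.05 0.02 0.1 0 0.05 0 1;0.05 0.02 0.1 0 0.05 0 1'| egrep 'tcp|force|rot|clock'; done
```

```text
tcp_pos: [0.5785, 0.0471, 0.1846]
force: [-2.8, -2.4, 14.6]
tcp_pos: [0.5786, 0.0472, 0.1846]
force: [-4.2, -0.8, 14.9]
tcp_pos: [0.5786, 0.0472, 0.1845]
force: [-3.9, -1.8, 15.0]
clock: 17.25
tcp_pos: [0.5786, 0.0472, 0.1845]
eef_rot: [0.014, -0.076, 0.997, -0.009]
force: [-2.2, -1.4, 13.9]
```

The force held in band for over 2 s. Now easing the arm up slowly.

```bash
python3 -m inch '0 0 0.03 0 0 0 1;0 0 -0.05 0 0 0 1;0 0 -0.1 0 0 0 1;0 0 -0.1 0 0 0 1;0 0 -0.1 0 0 0 1'| egrep 'tcp|force'
python3 -m inch '0 0 -0.12 0 0 0 1;0 0 -0.12 0 0 0 1;0 0 -0.12 0 0 0 1;0 0 -0.12 0 0 0 1;0 0 -0.12 0 0 0 1'| egrep 'tcp|force'
python3 -m inch '0 0 -0.12 0 0 0 1;0 0 -0.12 0 0 0 1;0 0 -0.12 0 0 0 1;0 0 -0.1 0 0 0 1;0 0 -0.1 0 0 0 1'| egrep 'tcp|force|rot'
```

```text
tcp_pos: [0.5787, 0.0465, 0.1914]
force: [-4.0, -2.4, 12.2]
tcp_pos: [0.5788, 0.0457, 0.201]
force: [-3.6, -1.0, 8.8]
tcp_pos: [0.5788, 0.0452, 0.2094]
eef_rot: [0.017, -0.076, 0.997, -0.011]
force: [-1.2, -0.4, -0.1]
```

```bash
python3 -m inch '0 0 -0.1 0 0 0 1;0 0 -0.1 0 0 0 1;0 0 -0.2 0 0 0 1;0 0 -0.5 0 0 0 1;0 0 -1 0 0 0 1'| egrep 'tcp|force'
python3 -m inch '0 0 -2 0 0 0 1;0 0 -2.5 0 0 0 1;0 0 -2.5 0 0 0 1;0 0 0 0 0 0 1'| egrep 'tcp|force'
python3 -m inch '0 -3 0 0 0 0 1;0 -3 0 0 0 0 1;0 -3 0 0 0 0 1;0 -3 0 0 0 0 1;0 0 0 0 0 0 1'| egrep 'tcp|force'
python3 -m inch '0 0 0 0 0 0 1;0 0 0 0 0 0 1;0 0 0 0 0 0 1'| egrep 'clock|tcp|force'
python3 - <<'E'
from h import *
s=manip.sense(); d=snap('wrist','w6.png')
T=np.eye(4);T[:3,:3]=Rt(s).as_matrix();T[:3,3]=s['tcp_pos']
P=cloud(d,T@d['mount']); im=d['image'].astype(int)
o=(im[...,0]>130)&(im[...,2]<90)&(im[...,1]<150)&(im[...,0]>im[...,1]+50)&(d['z_map']>0)&(P[...,2]>.1)
Q=P[o]; k=Q[(abs(Q[:,1]+.153)<.02)&(abs(Q[:,0]-.61)<.03)]; z=np.percentile(k[:,2],95); print('knob top',z,'hand', np.arcsin((z-.160)/.086)-np.arcsin((.1425-.160)/.086))
o=(im.max(-1)<60)&(d['z_map']>0)&(P[...,2]>.19)&(P[...,2]<.22)&(abs(P[...,0]-.58)<.02)&(abs(P[...,1]-.05)<.03); print('idler top',np.percentile(P[o][:,2],97), o.sum())
b=(im[...,2]>im[...,0]+50)&(P[...,2]>.1)&(d['z_map']>0); print('blue',P[b].max(0))
E
```

```text
tcp_pos: [0.5771, 0.0456, 0.2278]
force: [0.1, -0.6, 0.4]
tcp_pos: [0.5745, 0.0471, 0.3039]
force: [0.6, 0.3, 0.8]
tcp_pos: [0.5947, -0.0739, 0.3133]
force: [-1.0, -0.6, -0.5]
clock: 19.92
tcp_pos: [0.5946, -0.0749, 0.3143]
force: [-0.1, 0.6, 0.7]
knob top 0.15623918429689654 hand 0.16117516270820778
idler top 0.20790133429472682 3727
blue [0.58907279 0.12132173 0.21211864]
```

View pics/w6.png

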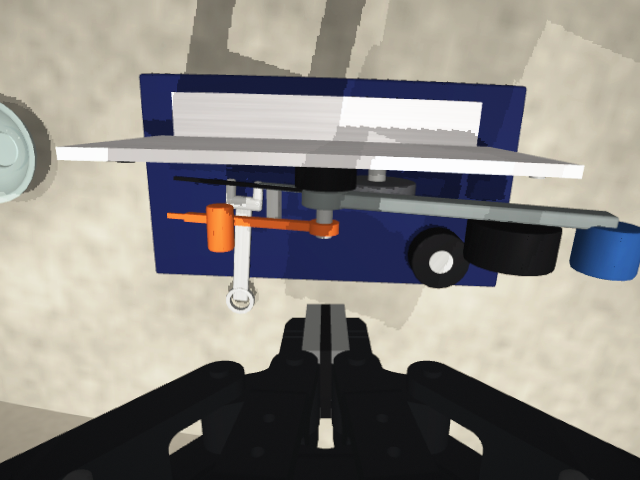

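The hand (knob at (220,228)) has stayed up at about 0.16 rad. The idler top is back at 0.208 and the gripper is clear of everything, so I'm handing in.

```bash
python3 -c "
from bench import manip
print(manip.job_done())"
```

```text
the job is handed in; nothing more can be done
None
```

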